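# Run the wing nut onto the glass tube clamp

### The job

Clamp the two glass tubes: set the red wing nut upright over the stud of the green tube clamp, turn it backward (counter-clockwise from above) with a light push until you feel the thread start drop, then run it on clockwise until the clamp bar is fully down on the tubes. Make it just snug: do not force a jammed thread, do not overtighten, and leave the nut on and everything else on the bench where it is.

Things in the scene. Friction and masses are not known exactly. Their poses are not given: they have to be found in the camera images.
- nut_mid (a point): Centre of the loose red wing nut, half-way up its 60 mm, 30 mm above its underside; about 0.16 kg, standing mouth down on the table, z up. Round hub 46 mm across and 34.5 mm tall, below; upright wing blade on top.
- nut_wing (a point): Middle of the nut's wing blade, where to grip it, 47 mm above the nut's underside. The blade runs along the nut's x axis, is 10 mm thick (its y), flat over its middle 46 mm, 72 mm long with its round ends, and stands from 34.5 to 60 mm above the underside.
- nut_mouth (a point): Centre of the nut's underside: the mouth of a blind bore 35.5 mm wide, 30.5 mm deep. Just inside are three inward lugs 5 mm wide, one along the nut's +x, the others 120 deg apart, leaving a 24.4 mm passage; their undersides are 1 mm above the nut's underside.
- clamp: Green tube clamp fixed to the bench, base 90 x 170 mm; origin at the centre of its underside on the table. Its tubes run along its x, its bar along its y, the upright stud stands in its middle.
- stud_top (a point): Top centre of the stud, 73.3 mm above the table. Steel core 22 mm thick with a tapered tip (last 10 mm, 8 mm thick at the top); brass right-hand three-start thread 33 mm across, lead 27 mm (the nut sinks 27 mm per clockwise turn), 2 mm axial play, 1 mm radial. It starts 10 mm below this point.
- crown (a point): Axis at the flat top (crown) of the thread, 63.3 mm above the table. Three gaps 32 deg wide, 120 deg apart, are the thread starts. A tooth 13 deg wide, 5 mm high, stands just counter-clockwise of each gap (from above): lugs on the crown jam on it if turned clockwise, but fall in a gap turned counter-clockwise, within 120 deg. Where the gaps face is not measured and differs each time.
- jaw: The sprung clamp bar itself; origin at the centre of its underside, 39 mm above the table when up, 34 mm when hard down on the tubes, its end stop. Its spring pushes up with 1.5 N per mm (7.5 N when down). Turning the nut takes up to 0.15 N m until then and rises steeply at the stop: 0.2 to 0.4 N m is snug. Let go, the thread holds.
- jaw_top (a point): Centre of the top of the aluminium clamp bar (50 x 160 x 10 mm, 36 mm opening around the stud): 49 mm above the table when up, 44 mm down. The nut's rim presses on it. Nut underside heights: 67 mm with its lugs on the teeth, 62 on the crown, 53 to 57 dropped in the thread start, 44 home, which is about 140 to 200 deg clockwise later.
- nut: The same wing nut; origin at the centre of its underside.
- paddle: black graphite paddle with a wooden handle, 240 mm long; a bystander. Leave it where it is.
- torch: hand torch on a round green foot (90 mm across, 155 mm tall) with a red knob; a bystander. Leave it where it is.
- tweezers: steel tweezers, 150 mm long; a bystander. Leave it where it is.
- jar: amber jar, 70 mm across, 100 mm tall; a bystander. Leave it where it is.
- collar: plain steel collar, 44 mm across, 14 mm high; a bystander. Leave it where it is.
- driver: screwdriver; a bystander. Leave it where it is.
- graphite: black graphite rod, 16 x 160 mm, lying; a bystander. Leave it where it is.
There are look-alikes about, which are no part of the job. What is meant by the nut is not black, pink or purple, and is the smaller of those in its own colour.

How it is judged (in metres and radians):
On the way:
1. the nut is upright over the stud and has dropped off the crown into the thread start, the bar still up (horizontal distance between nut_mid and stud_top below 0.004 m and angle between nut_mid's own z axis and vertical below 0.12 rad and height (world z) of nut_mid below 0.0875 m and height (world z) of jaw_top above 0.047 m), for 0.2 s.
At the end, for the whole second after the job is handed in: The nut is on the stud's thread, upright (within 0.12 rad) and centred (within 4 mm), released and at rest, holding the clamp bar at least 4 mm of its 5 mm down (horizontal distance between nut_mid and stud_top below 0.004 m and angle between nut_mid's own z axis and vertical below 0.12 rad and height (world z) of jaw_top below 0.045 m and height (world z) of nut_mid below 0.077 m and linear speed of nut below 0.01 m/s and angular speed of nut below 0.1 rad/s); the robot touches nothing.
It fails at once if the nut is forced on the stud (a jammed thread or a hard push, over 120 N in all) (contact force between nut and clamp above 120 N).
It fails at once if the nut is overtightened on the bar (over 60 N) (contact force between nut and jaw above 60 N).
It fails at once if another thing on the bench is disturbed (moved over 30 mm) (distance of any of paddle, torch, tweezers, jar, collar, driver, graphite from where it was at the start of the episode above 0.03 m).
It also fails if it takes over 72 s, if anything falls off the work surface, if the arm or the gripper's body presses on something with over 40 N, if the wrist force passes 120 N, or if a joint passes its speed limit or range.

### The arm

A 6-joint arm with a two-finger parallel gripper is mounted at the origin on the work surface. World frame = base frame: x ahead of the robot, y to its left, z up, the work surface at z = 0. Lengths are in m, angles in degrees, forces in N, time in s.
With the tool pointing down it reaches from about 0.35 to 0.875 m from the base axis. Payload 4.2 kg.
Tool frame: the origin (TCP) lies midway between the tips of the shut fingers; the grasp point (between the pads) lies 19 mm behind it (hold_point_z is the z of the grasp point in the tool frame, in m); z points along the fingers, y is the direction in which the jaws open and shut (so a half turn about z gives the same grasp; the last joint's range is limited). The gripper opens to 87 mm and grips with 3 to 60 N. Pads are 19 mm wide; open, the fingers measure 117 mm over their backs; the gripper's body (75 mm by 190 mm) begins 51 mm behind the grasp point.
Start: joints at [87.582, 22.042, 0.453, 0, -68.411, -14.817], TCP at [0.185, 0.597, 0.223] pointing down, gripper open.
Joint ranges: [-179.83, 179.83], [-69.29, 118.12], [-61.27, 80.66], [-181.25, 117.63], [-171.15, -9.14], [-177.46, 177.46]. Speed limits (degrees/s): [159.86, 159.86, 180, 180, 180, 180].

### API

Orientations are given as a 3x3 rotation matrix whose columns are the frame's x, y, z axes.
In Python, from station import * gives the robot as it stands. The module is installed in compiled form; this text tells all that it offers.
- The arm moves only by the tool jog_arm, never from a script. Its argument "moves" is a list of rows, each a list of 7 numbers: the closure, from -1 (fully open) to 1 (shut), then the shift along the tool's x, y, z in m, then the turn, a rotation vector about the tool's x, y, z in rad. In form: [[gripper, x, y, z, wx, wy, wz], ...]. A call has exactly 10 rows; each row is the pose to reach, as a shift and turn from the pose commanded when the call began, along the tool's axes at that moment; what a row does not reach only later rows make up. A row lasts 1/12 s, in which the tool goes at most 41.7 mm and 7.16 degrees, less where a joint would pass 70% of its speed; a pose out of reach is approached as far as the arm can. A call with a gripper value outside its range is refused whole. The fingers move at their own pace and stop on an object; the grip force is fixed at half the most. Time passes only in rows, so rows that repeat a pose let the fingers close, or fill a call up. It gives the time, the measured TCP pose, the force and the opening at its end, in the units of the state.
- sense(): the state, without advancing time (a new reading comes with each control period).
- capture(name): name is "scene" or "top"; returns a dict with "frame" (384x512x3 uint8, red, green, blue), "fov_y" (degrees; the focal length in pixels is half the picture's height over the tangent of half this angle, whatever the lens; pixels are square), "cx", "cy" (the principal point, pixels), "world_from_camera" (4x4, takes a point from camera to world coordinates). Camera axes: x right, y down, z forward; pixel columns grow to the right and rows downward; lengths in m; the calibration is good to about 2 mm. A picture is of the moment at which its call begins. There is no depth.
- finish_job(): hands the job in, once; it reports no verdict.
The state is a dict: "time_s": time; "joints": joint angles; "joint_velocities": joint speeds; "effort": joint torques, N m; "tcp_pos": TCP position; "ee_rot": TCP orientation; "wrist_force": force on the tool from outside, world axes, zero at the start; "moment": the same for the moment, N m; "gripper_width": opening from 0.0 (shut) to 1.0 (fully open).
Only numpy, scipy, OpenCV 4.12 (cv2) and the standard library are available. Lean on these libraries where they do the work, as an engineer would, in place of code of your own. Each camera call takes 0.05 s, during which the arm holds its last target.

## Working session

There is one attempt and no reset: what is moved stays moved. The work goes in short steps, Python scripts to look and compute and a tool call to move; the robot and the scene stay as the last step left them, time stands still between calls to the robot, and variables do not carry over. Pictures are saved under pics/ and viewed, and the job is handed in when it is done.

Besides the shell and the picture viewer there is one more tool, called after "Request:" as name(argument=value, ...), one argument or row to a line, values as JSON. jog_arm: Moves the arm, as the interface text tells. Its arguments: {"type":"object","properties":{"moves":{"type":"array"}},"required":["moves"]}

```bash
mkdir -p pics
python3 - <<'E'
from station import *
import cv2,json,pickle
s=sense(); print({k:s[k] for k in s})
for n in("scene","top"):
    c=capture(n); cv2.imwrite(f"pics/{n}0.png",c["frame"][:,:,::-1]); pickle.dump(c,open(f"{n}0.pkl","wb"))
    print(n,c["fov_y"],c["cx"],c["cy"],c["world_from_camera"])
E
```

```text
{'time_s': 0.0, 'joints': array([ 8.75822650e+01,  2.20908585e+01,  3.78629597e-01, -2.67625709e-02,
       -6.84108381e+01, -1.48163502e+01]), 'joint_velocities': array([-0.03780511, -0.02338329,  0.00427571, -0.08681802, -0.0481398 ,
        0.0662997 ]), 'effort': array([-1.29868572e-04, -3.90662026e+01,  1.87402815e+01,  4.21992704e+00,
        1.10156063e-02, -1.91166191e-04]), 'tcp_pos': array([0.18498902, 0.59636166, 0.22145649]), 'ee_rot': array([[ 9.55051238e-01, -2.96440310e-01, -5.24548130e-04],
       [-2.96440746e-01, -9.55048877e-01, -2.12765062e-03],
       [ 1.29752307e-04,  2.18751280e-03, -9.99997599e-01]]), 'wrist_force': array([-0.8419373 ,  0.14808202, -0.060357  ]), 'moment': array([0.01128795, 0.01615557, 0.0202657 ]), 'gripper_width': 0.9968676603763537}
scene 45.29205667928506 248.49619347962553 188.98235169800282 [[-0.37348786  0.80160181 -0.4668419   1.1586731 ]
 [ 0.92760648  0.31878286 -0.19474011  0.24775342]
 [-0.00728283 -0.50577864 -0.86263256  1.16971513]
 [ 0.          0.          0.          1.        ]]
top 45.72921522953958 245.57885847952767 199.469265265414 [[ 0.02469781 -0.99246817  0.11998731  0.40104363]
 [-0.99967857 -0.02383158  0.00864911 -0.02662044]
 [-0.00572448 -0.12016236 -0.99273775  1.4132799 ]
 [ 0.          0.          0.          1.        ]]
```

View pics/scene0.png

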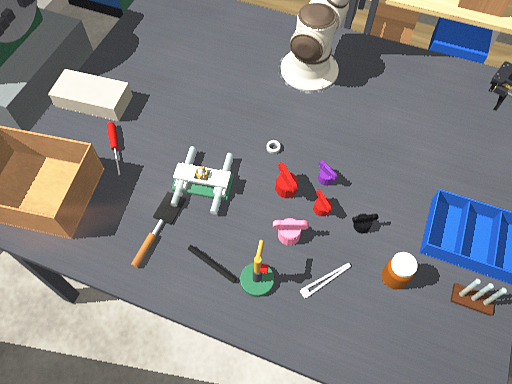

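View pics/top0.png

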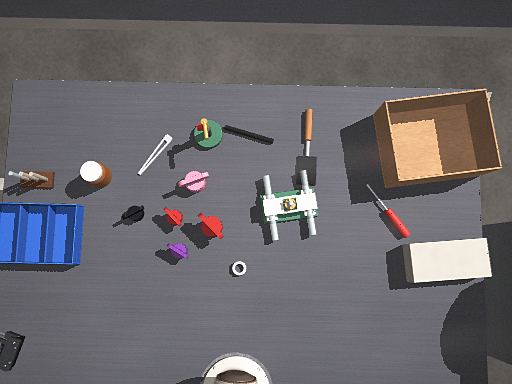

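```bash
cat > h.py <<'E'
import numpy as np,cv2,pickle
def ray(c,u,v):
    f=192/np.tan(np.radians(c["fov_y"]/2)); T=np.array(c["world_from_camera"])
    d=T[:3,:3]@np.array([(u-c["cx"])/f,(v-c["cy"])/f,1]); return T[:3,3],d
def onz(c,u,v,z):
    o,d=ray(c,u,v); return o+d*(z-o[2])/d[2]
def proj(c,p):
    f=192/np.tan(np.radians(c["fov_y"]/2)); T=np.array(c["world_from_camera"])
    q=T[:3,:3].T@(np.array(p)-T[:3,3]); return np.array([c["cx"]+f*q[0]/q[2],c["cy"]+f*q[1]/q[2]])
def tri(cs,uvs):
    A=0;b=0
    for c,(u,v) in zip(cs,uvs):
        o,d=ray(c,u,v); d/=np.linalg.norm(d); P=np.eye(3)-np.outer(d,d); A=A+P; b=b+P@o
    return np.linalg.solve(A,b)
def crop(c,u0,v0,w,h,k,name):
    cv2.imwrite(name,cv2.resize(c["frame"][v0:v0+h,u0:u0+w,::-1],None,fx=k,fy=k,interpolation=cv2.INTER_CUBIC))
E
python3 - <<'E'
from h import *
S=pickle.load(open("scene0.pkl","rb"));T=pickle.load(open("top0.pkl","rb"))
crop(T,150,190,100,75,8,"pics/t_nut.png");crop(S,260,150,100,75,8,"pics/s_nut.png")
crop(T,240,160,100,90,6,"pics/t_cl.png");crop(S,160,140,90,80,7,"pics/s_cl.png")
for n,c in(("S",S),("T",T)):
    h=cv2.cvtColor(c["frame"],cv2.COLOR_RGB2HSV)
    m=(((h[...,0]<6)|(h[...,0]>174))&(h[...,1]>150)&(h[...,2]>70)).astype(np.uint8)
    k,l,st,ce=cv2.connectedComponentsWithStats(m)
    for i in range(1,k):
        if st[i,4]>30: print(n,st[i],ce[i])
E
```

```text
S [107 122  12  28 220] [112.13181818 135.28181818]
S [276 163  22  35 544] [285.87316176 182.39154412]
S [314 190  18  26 311] [321.75562701 204.414791  ]
S [260 264   8  10  61] [263.62295082 268.13114754]
T [197 124   6   7  36] [199.30555556 126.80555556]
T [164 208  19  18 212] [173.50471698 216.57075472]
T [384 208  26  30 228] [397.03508772 222.85964912]
T [198 213  25  26 397] [210.77581864 225.74055416]
```

View pics/t_nut.png

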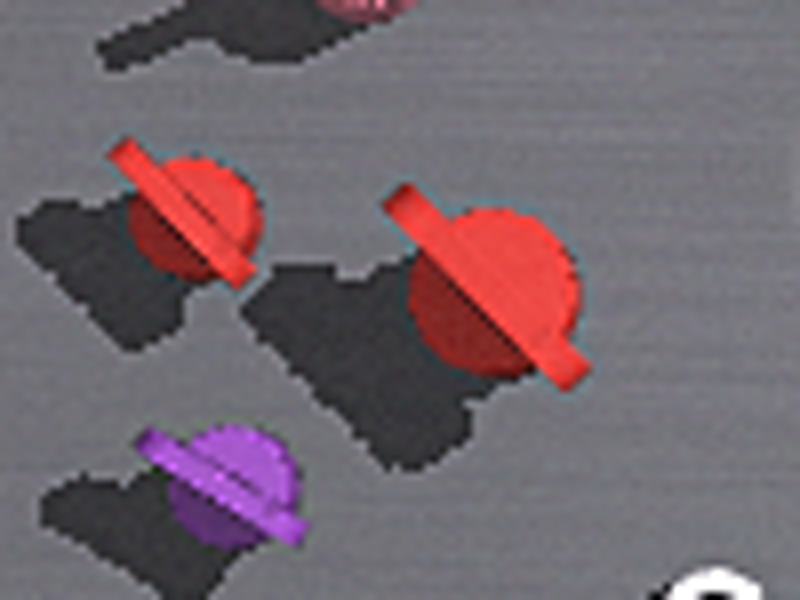

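View pics/s_nut.png

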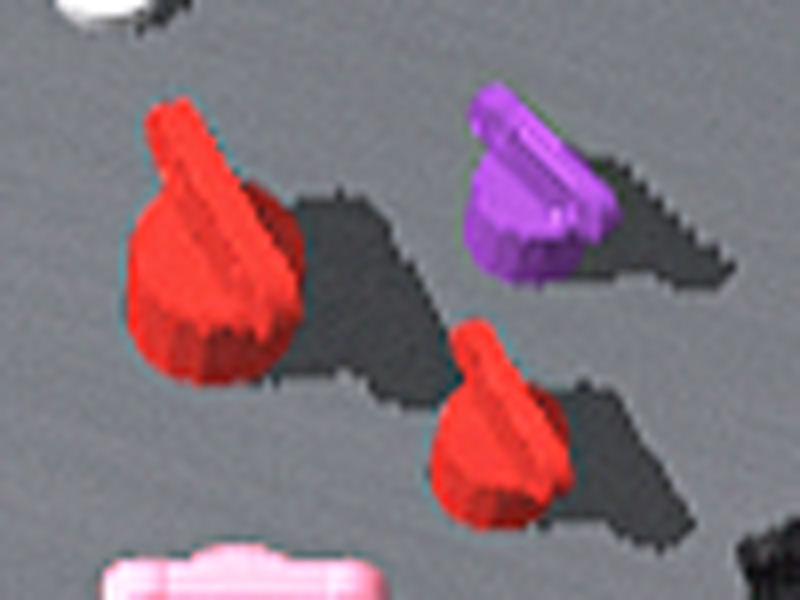

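View pics/t_cl.png

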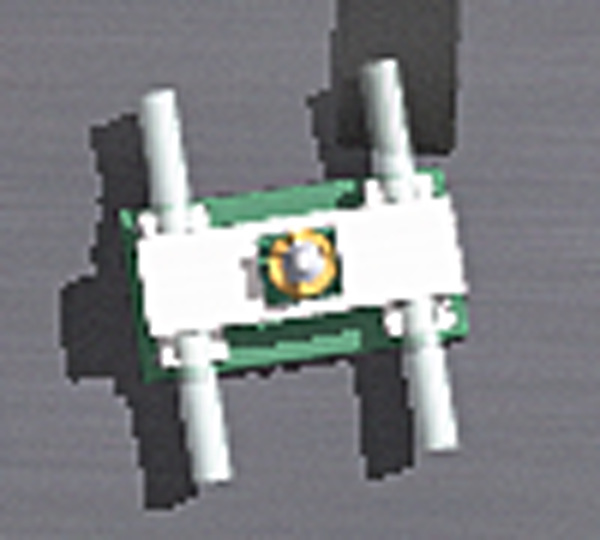

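View pics/s_cl.png

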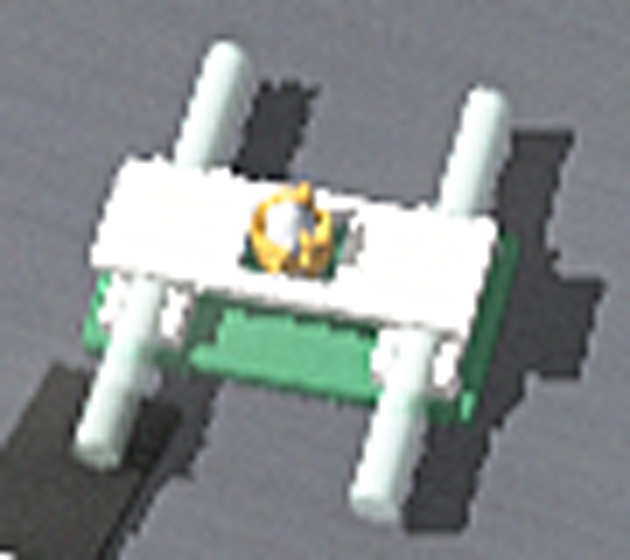

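Run:
```python
from h import *
import station
print(getattr(station,'hold_point_z',None),station.sense().get('hold_point_z'))
S=pickle.load(open("scene0.pkl","rb"));T=pickle.load(open("top0.pkl","rb"))
P=lambda x,y,u,v,k:((x+.5)/k-.5+u,(y+.5)/k-.5+v)
# top-face ends of blades in top crop
for nm,a,b,z in(("small",(121,150),(243,275),.06),("big",(402,198),(576,376),.08)):
    A=onz(T,*P(*a,150,190,8),z);B=onz(T,*P(*b,150,190,8),z);print(nm,A,B,(A+B)/2,np.linalg.norm(A-B),np.degrees(np.arctan2(*(B-A)[[1,0]])))
# scene small blade ends: top (470,335) .. (555,480)
A=onz(S,*P(468,333,260,150,8),.055);B=onz(S,*P(556,480,260,150,8),.055);print("scene",A,B,(A+B)/2,np.linalg.norm(A-B),np.degrees(np.arctan2(*(B-A)[[1,0]])))
# hub in top, scene: centroid at hub
print("hub top", onz(T,*P(196,217,150,190,8),.022))
# stud tip
t=P(303,261,240,160,6);s=P(291,222,160,140,7)
print("stud tri",tri([T,S],[t,s]),onz(T,*t,.0733),onz(S,*s,.0733))
# jaw corners top-view z=.049
for q in((140,240),(455,197),(465,293),(150,337)): print(onz(T,*P(*q,240,160,6),.049))
for q in((130,160),(497,218),(465,325),(95,262)): print("S",onz(S,*P(*q,160,140,7),.049))
for c in(S,T):
    h=cv2.cvtColor(c["frame"],cv2.COLOR_RGB2HSV)
    m=((h[...,0]>12)&(h[...,0]<30)&(h[...,1]>120)&(h[...,2]>120)).astype(np.uint8)
    k,l,st,ce=cv2.connectedComponentsWithStats(m)
    for i in range(1,k):
        if st[i,4]>10:print(st[i],ce[i])
```

```text
-0.0187 None
small [0.53217577 0.22630989 0.06      ] [0.48656411 0.17872255 0.06      ] [0.50936994 0.20251622 0.06      ] 0.06591645179151263 -133.78560205040148
big [0.51501947 0.11841751 0.08      ] [0.45137023 0.05245069 0.08      ] [0.48319485 0.0854341  0.08      ] 0.0916670474438432 -133.9756382578674
scene [0.4901475  0.17955312 0.055     ] [0.53452666 0.22500338 0.055     ] [0.51233708 0.20227825 0.055     ] 0.06352351448216403 45.68314241893879
hub top [0.5107624  0.20345088 0.022     ]
stud tri [ 0.55651927 -0.14814829  0.06543023] [ 0.5553903  -0.14691003  0.0733    ] [ 0.56098436 -0.14587407  0.0733    ]
[ 0.56684672 -0.06704597  0.049     ]
[ 0.59245944 -0.22514606  0.049     ]
[ 0.54399584 -0.23045973  0.049     ]
[ 0.51804978 -0.07303574  0.049     ]
S [ 0.54468599 -0.230162    0.049     ]
S [ 0.51451703 -0.076276    0.049     ]
S [ 0.56663786 -0.06817363  0.049     ]
S [ 0.59511373 -0.22116377  0.049     ]
[458   0  52  17 581] [485.49569707   5.81755594]
[370   3  49  41 965] [394.47875648  22.95129534]
[505  84   7   5  15] [507.8         86.06666667]
[   0  127   89  108 3325] [ 32.27819549 173.97082707]
[ 92 147  12  25  31] [ 97.90322581 159.35483871]
[196 169  11  10  45] [200.55555556 175.02222222]
[ 93 179   6  12  12] [ 95.58333333 184.5       ]
[ 83 201   6   7  11] [ 85.27272727 204.81818182]
[ 63 202   3   6  11] [ 64.27272727 204.72727273]
[ 73 202   8  14  24] [ 76.25       207.91666667]
[ 59 204   4   7  13] [ 60.53846154 207.46153846]
[ 67 204   6   7  21] [ 69.57142857 206.9047619 ]
[ 56 215   6   4  11] [ 58.63636364 216.72727273]
[131 233  25  34 258] [143.00387597 249.3875969 ]
[ 57 234  14   4  15] [ 63.33333333 235.66666667]
[254 240  10  33 154] [257.99350649 257.75974026]
[382 258  30  31 334] [391.45508982 276.5988024 ]
[306 109   6  31 138] [308.65942029 123.65942029]
[201 119   8  20  64] [204.609375 126.4375  ]
[285 198  11  11  47] [290.23404255 203.55319149]
```

```bash
cat > m.py <<'E'
import sys,numpy as np
from station import sense
from scipy.spatial.transform import Rotation as Ro
def state():
    s=sense(); R=np.array(s["ee_rot"]); phi=np.degrees(np.arctan2(R[1,0],R[0,0]))
    print("t%.2f tcp"%s["time_s"],np.round(s["tcp_pos"],4),"phi %.1f"%phi,"tilt",np.round(R[:2,2],4),"F",np.round(s["wrist_force"],1),"M",np.round(s["moment"],2),"w %.3f"%s["gripper_width"],"j",np.round(s["joints"],1)); return s,R,phi
def go(x,y,z,phid=None):
    s,R,phi=state(); d=R.T@(np.array([x,y,z])-s["tcp_pos"])
    phid=phi if phid is None else phid
    Rd=np.array(Ro.from_euler('z',phid,degrees=True).as_matrix()@np.diag([1,-1,-1]))
    rv=Ro.from_matrix(R.T@Rd).as_rotvec(); print("shift",np.round(d,4),"turn",np.round(rv,4))
if __name__=="__main__":
    a=[float(v) for v in sys.argv[1:]]
    go(*a) if a else state()
E
python3 m.py .5105 .2025 .16 -134.5
```

```text
t0.10 tcp [0.185  0.5964 0.2216] phi -17.2 tilt [-0.0005 -0.0019] F [-0.2  0.6  0.3] M [ 0.   -0.02  0.05] w 0.999 j [ 87.6  22.1   0.4  -0.  -68.4 -14.8]
shift [0.4276 0.2796 0.0622] turn [ 1.1000e-03 -2.0000e-03  2.0465e+00]
```

Request:
jog_arm(
  moves=[
    [-1, 0.05, 0.032, 0, 0, 0, 0.12],
    [-1, 0.08, 0.05, 0, 0, 0, 0.24],
    [-1, 0.11, 0.07, 0, 0, 0, 0.36],
    [-1, 0.14, 0.09, 0, 0, 0, 0.48],
    [-1, 0.17, 0.11, 0, 0, 0, 0.6],
    [-1, 0.2, 0.13, 0, 0, 0, 0.72],
    [-1, 0.23, 0.15, 0, 0, 0, 0.84],
    [-1, 0.26, 0.17, 0, 0, 0, 0.96],
    [-1, 0.29, 0.19, 0, 0, 0, 1.08],
    [-1, 0.32, 0.21, 0, 0, 0, 1.2],
  ],
)

```text
time_s: 0.93
tcp_pos: [0.4291, 0.2998, 0.2223]
ee_rot: [[0.064, -0.998, -0.0], [-0.998, -0.064, -0.0], [0.0, 0.0, -1.0]]
wrist_force: [0.7, 1.1, -0.5]
gripper_width: 0.995
```

```bash
python3 m.py .5105 .2025 .16 -134.5
```

```text
t0.93 tcp [0.4291 0.2998 0.2223] phi -86.3 tilt [-0.0005 -0.0003] F [ 0.7  1.1 -0.5] M [ 0.16 -0.07  0.04] w 0.995 j [ 52.7  12.2 -13.7  -0.  -64.2 -49. ]
shift [ 0.1023 -0.075   0.0623] turn [ 4.000e-04 -4.000e-04  8.409e-01]
```

Request:
jog_arm(
  moves=[
    [-1, 0.02, -0.015, 0, 0, 0, 0.12],
    [-1, 0.04, -0.03, 0.01, 0, 0, 0.24],
    [-1, 0.06, -0.045, 0.02, 0, 0, 0.36],
    [-1, 0.08, -0.06, 0.03, 0, 0, 0.48],
    [-1, 0.1, -0.074, 0.04, 0, 0, 0.6],
    [-1, 0.1025, -0.075, 0.05, 0, 0, 0.72],
    [-1, 0.1025, -0.075, 0.06, 0, 0, 0.84],
    [-1, 0.1025, -0.075, 0.062, 0, 0, 0.84],
    [-1, 0.1025, -0.075, 0.062, 0, 0, 0.84],
    [-1, 0.1025, -0.075, 0.062, 0, 0, 0.84],
  ],
)

```text
time_s: 1.77
tcp_pos: [0.5106, 0.2048, 0.1608]
ee_rot: [[-0.694, -0.72, 0.0], [-0.72, 0.694, -0.0], [-0.0, -0.0, -1.0]]
wrist_force: [0.1, -0.1, 1.1]
gripper_width: 0.998
```

```bash
python3 m.py .5105 .2025 .037 -134.5
python3 - <<'E'
from h import *; from station import *
S=capture("scene");crop(S,250,120,133,100,6,"pics/s2.png")
print(proj(S,[.5105,.2025,.06]))
E
```

```text
t1.77 tcp [0.5106 0.2048 0.1608] phi -133.9 tilt [ 0.0003 -0.0001] F [ 0.1 -0.1  1.1] M [ 0.12 -0.17 -0.01] w 0.998 j [ 38.7  17.9 -15.3   0.  -56.8 -82.7]
shift [ 0.0018 -0.0015  0.1238] turn [-0.0003  0.0001  0.0098]
[324.01571522 198.87347257]
```

View pics/s2.png

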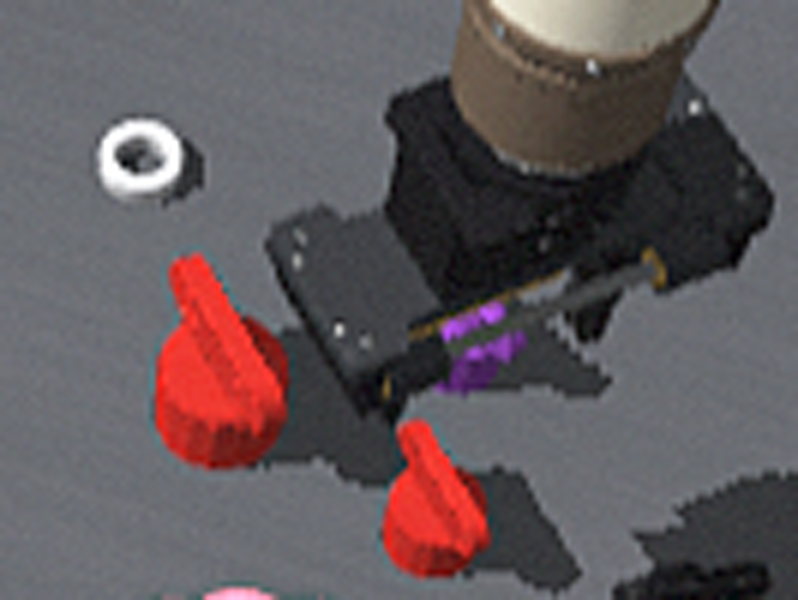

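Request:
jog_arm(
  moves=[
    [-1, 0.002, -0.0015, 0.02, 0, 0, 0.01],
    [-1, 0.002, -0.0015, 0.04, 0, 0, 0.01],
    [-1, 0.002, -0.0015, 0.06, 0, 0, 0.01],
    [-1, 0.002, -0.0015, 0.075, 0, 0, 0.01],
    [-1, 0.002, -0.0015, 0.085, 0, 0, 0.01],
    [-1, 0.002, -0.0015, 0.09, 0, 0, 0.01],
    [-1, 0.002, -0.0015, 0.09, 0, 0, 0.01],
    [-1, 0.002, -0.0015, 0.09, 0, 0, 0.01],
    [-1, 0.002, -0.0015, 0.09, 0, 0, 0.01],
    [-1, 0.002, -0.0015, 0.09, 0, 0, 0.01],
  ],
)

```text
time_s: 2.65
tcp_pos: [0.5109, 0.2025, 0.0717]
ee_rot: [[-0.703, -0.711, 0.002], [-0.711, 0.703, 0.001], [-0.002, -0.0, -1.0]]
wrist_force: [-0.2, -0.3, 0.3]
gripper_width: 1.0
```

```bash
python3 m.py .5105 .2025 .038 -134.3
```

```text
t2.65 tcp [0.5109 0.2025 0.0717] phi -134.7 tilt [0.0018 0.0012] F [-0.2 -0.3  0.3] M [ 0.11 -0.12 -0.03] w 1.000 j [ 38.5  23.8 -21.4   0.  -44.7 -83.2]
shift [0.0003 0.0003 0.0337] turn [-0.0005  0.0022 -0.0065]
```

Request:
jog_arm(
  moves=[
    [-1, 0, 0, 0.012, 0, 0, 0],
    [-1, 0, 0, 0.024, 0, 0, 0],
    [-1, 0, 0, 0.032, 0, 0, 0],
    [-1, 0, 0, 0.033, 0, 0, 0],
    [0, 0, 0, 0.033, 0, 0, 0],
    [1, 0, 0, 0.033, 0, 0, 0],
    [1, 0, 0, 0.033, 0, 0, 0],
    [1, 0, 0, 0.033, 0, 0, 0],
    [1, 0, 0, 0.033, 0, 0, 0],
    [1, 0, 0, 0.033, 0, 0, 0],
  ],
)

```text
time_s: 3.48
tcp_pos: [0.5104, 0.2022, 0.0379]
ee_rot: [[-0.703, -0.711, 0.001], [-0.711, 0.703, 0.0], [-0.001, -0.0, -1.0]]
wrist_force: [0.1, 0.2, -0.2]
gripper_width: 0.631
```

```bash
python3 m.py
python3 - <<'E'
from h import *; from station import *
S=capture("scene");crop(S,270,140,120,90,6,"pics/s3.png")
E
```

```text
t3.48 tcp [0.5104 0.2022 0.0379] phi -134.7 tilt [0.0005 0.0004] F [ 0.1  0.2 -0.2] M [ 0.03 -0.14  0.03] w 0.631 j [ 38.5  26.5 -23.2   0.  -40.3 -83.2]
```

View pics/s3.png

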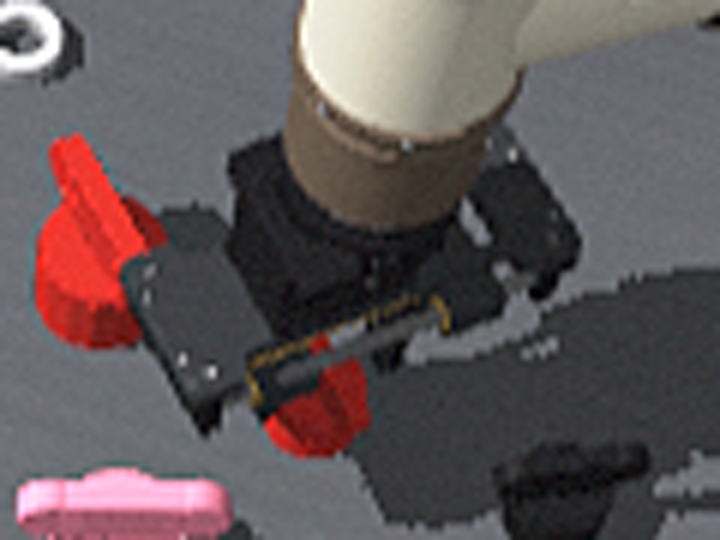

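Request:
jog_arm(
  moves=[
    [1, 0, 0, 0, 0, 0, 0],
    [1, 0, 0, 0, 0, 0, 0],
    [1, 0, 0, 0, 0, 0, 0],
    [1, 0, 0, 0, 0, 0, 0],
    [1, 0, 0, 0, 0, 0, 0],
    [1, 0, 0, 0, 0, 0, 0],
    [1, 0, 0, 0, 0, 0, 0],
    [1, 0, 0, 0, 0, 0, 0],
    [1, 0, 0, 0, 0, 0, 0],
    [1, 0, 0, 0, 0, 0, 0],
  ],
)

```text
time_s: 4.37
tcp_pos: [0.5101, 0.202, 0.0374]
ee_rot: [[-0.703, -0.711, -0.0], [-0.711, 0.703, -0.0], [0.0, 0.0, -1.0]]
wrist_force: [-1.0, 0.7, -1.0]
gripper_width: 0.114
```

```bash
python3 m.py
```

```text
t4.37 tcp [0.5101 0.202  0.0374] phi -134.7 tilt [-0.0004 -0.0002] F [-1.   0.7 -1. ] M [ 0.12 -0.06  0.  ] w 0.114 j [ 38.5  26.6 -23.2  -0.  -40.3 -83.2]
```

Request:
jog_arm(
  moves=[
    [1, 0, 0, 0, 0, 0, 0],
    [1, 0, 0, 0, 0, 0, 0],
    [1, 0, 0, -0.005, 0, 0, 0],
    [1, 0, 0, -0.015, 0, 0, 0],
    [1, 0, 0, -0.035, 0, 0, 0],
    [1, 0, 0, -0.06, 0, 0, 0],
    [1, 0, 0, -0.085, 0, 0, 0],
    [1, 0, 0, -0.11, 0, 0, 0],
    [1, 0, 0, -0.13, 0, 0, 0],
    [1, 0, 0, -0.14, 0, 0, 0],
  ],
)

```text
time_s: 5.2
tcp_pos: [0.5115, 0.2027, 0.1817]
ee_rot: [[-0.703, -0.711, 0.006], [-0.711, 0.703, 0.003], [-0.006, -0.002, -1.0]]
wrist_force: [0.1, 0.1, -1.4]
gripper_width: 0.112
```

```bash
python3 m.py .5557 -.1483 .165 -55
python3 - <<'E'
from h import *; from station import *
S=capture("scene");crop(S,270,120,120,90,6,"pics/s4.png")
T=capture("top");crop(T,130,170,120,90,6,"pics/t4.png")
E
```

```text
t5.20 tcp [0.5115 0.2027 0.1817] phi -134.7 tilt [0.0056 0.0033] F [ 0.1  0.1 -1.4] M [ 0.18 -0.17  0.03] w 0.112 j [ 38.5  16.6 -13.9   0.1 -59.1 -83.2]
shift [ 0.2187 -0.2781  0.0158] turn [-0.0057  0.0041 -1.3904]
```

View pics/s4.png

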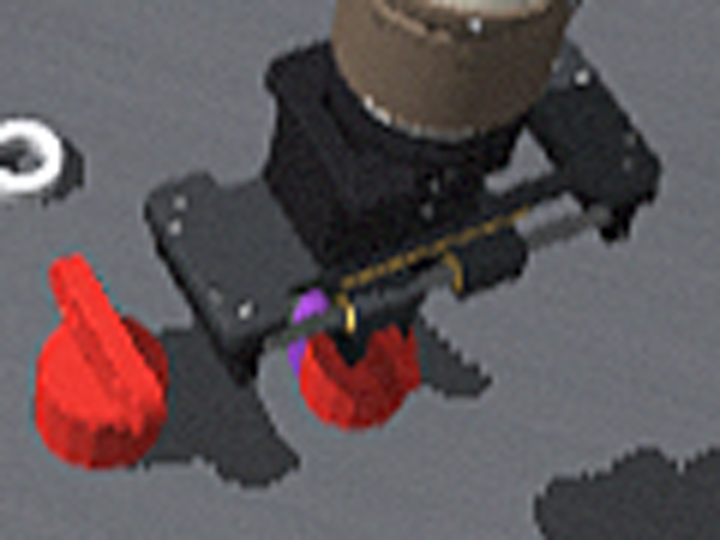

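Request:
jog_arm(
  moves=[
    [1, 0.018, -0.022, 0, 0, 0, -0.1],
    [1, 0.038, -0.048, 0, 0, 0, -0.2],
    [1, 0.058, -0.074, 0, 0, 0, -0.32],
    [1, 0.078, -0.1, 0, 0, 0, -0.44],
    [1, 0.1, -0.126, 0, 0, 0, -0.56],
    [1, 0.12, -0.152, 0, 0, 0, -0.68],
    [1, 0.14, -0.178, 0, 0, 0, -0.8],
    [1, 0.16, -0.204, 0, 0, 0, -0.92],
    [1, 0.18, -0.23, 0, 0, 0, -1.04],
    [1, 0.2, -0.255, 0, 0, 0, -1.16],
  ],
)

```text
time_s: 6.13
tcp_pos: [0.5498, -0.121, 0.1757]
ee_rot: [[0.376, -0.927, -0.003], [-0.927, -0.376, 0.0], [-0.002, 0.003, -1.0]]
wrist_force: [0.3, 1.0, -1.2]
gripper_width: 0.113
```

```bash
python3 m.py .5557 -.1483 .165 -55
```

```text
t6.13 tcp [ 0.5498 -0.121   0.1757] phi -67.9 tilt [-0.0035  0.0003] F [ 0.3  1.  -1.2] M [ 0.12 -0.13  0.04] w 0.113 j [  4.1  18.3 -12.2  -0.  -59.6  18.1]
shift [0.0275 0.0047 0.0106] turn [ 0.0029  0.0019 -0.2253]
```

Request:
jog_arm(
  moves=[
    [1, 0.01, 0.002, 0.01, 0, 0, -0.1],
    [1, 0.02, 0.004, 0.02, 0, 0, -0.2],
    [1, 0.025, 0.005, 0.03, 0, 0, -0.225],
    [1, 0.0275, 0.005, 0.035, 0, 0, -0.225],
    [1, 0.0275, 0.005, 0.04, 0, 0, -0.225],
    [1, 0.0275, 0.005, 0.045, 0, 0, -0.225],
    [1, 0.0275, 0.005, 0.045, 0, 0, -0.225],
    [1, 0.0275, 0.005, 0.045, 0, 0, -0.225],
    [1, 0.0275, 0.005, 0.045, 0, 0, -0.225],
    [1, 0.0275, 0.005, 0.045, 0, 0, -0.225],
  ],
)

```text
time_s: 6.97
tcp_pos: [0.5568, -0.1465, 0.1332]
ee_rot: [[0.569, -0.822, 0.001], [-0.822, -0.569, -0.0], [0.001, -0.001, -1.0]]
wrist_force: [-0.0, 0.2, -1.4]
gripper_width: 0.112
```

```bash
python3 m.py .5557 -.1483 .12 -55
python3 - <<'E'
from h import *; from station import *
S=capture("scene");crop(S,150,120,120,90,6,"pics/s5.png")
T=capture("top");crop(T,230,160,120,90,6,"pics/t5.png")
pickle.dump(S,open("s5.pkl","wb"))
E
```

```text
t6.97 tcp [ 0.5568 -0.1465  0.1332] phi -55.3 tilt [ 0.0012 -0.0001] F [-0.   0.2 -1.4] M [ 0.09 -0.01 -0.03] w 0.112 j [  1.4  21.8 -13.8   0.  -54.3  33.3]
shift [0.0008 0.0019 0.0132] turn [-0.001  -0.0007 -0.0054]
```

View pics/s5.png

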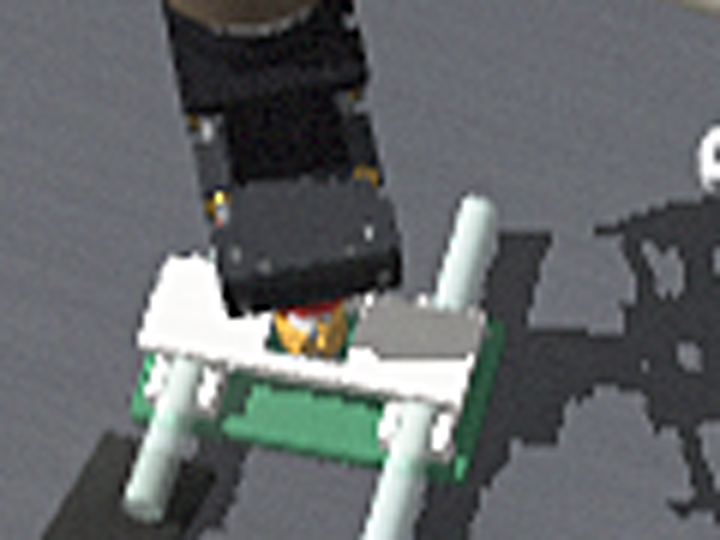

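View pics/t5.png

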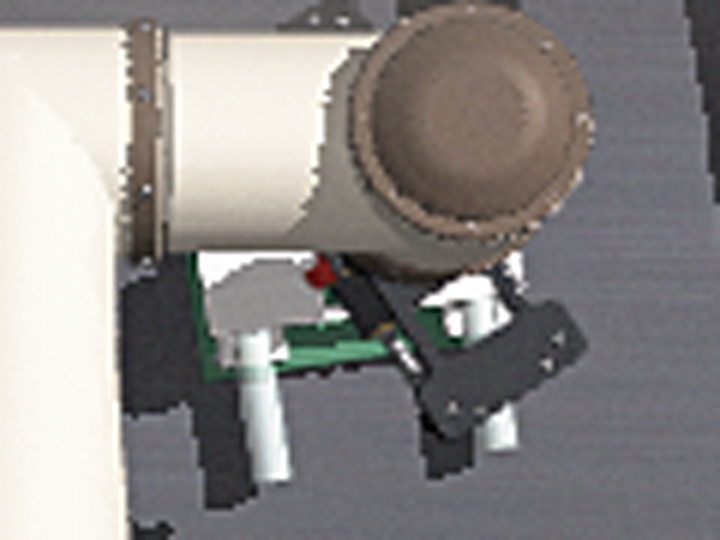

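Request:
jog_arm(
  moves=[
    [1, 0.001, 0.0015, 0.003, 0, 0, 0],
    [1, 0.001, 0.0015, 0.006, 0, 0, 0],
    [1, 0.001, 0.0015, 0.009, 0, 0, 0],
    [1, 0.001, 0.0015, 0.012, 0, 0, 0],
    [1, 0.001, 0.0015, 0.015, 0, 0, 0],
    [1, 0.001, 0.0015, 0.018, 0, 0, 0],
    [1, 0.001, 0.0015, 0.021, 0, 0, 0],
    [1, 0.001, 0.0015, 0.023, 0, 0, 0],
    [1, 0.001, 0.0015, 0.023, 0, 0, 0],
    [1, 0.001, 0.0015, 0.023, 0, 0, 0],
  ],
)

```text
time_s: 7.9
tcp_pos: [0.5558, -0.1485, 0.1094]
ee_rot: [[0.569, -0.822, -0.0], [-0.822, -0.569, -0.0], [-0.0, 0.0, -1.0]]
wrist_force: [0.1, 0.6, -1.5]
gripper_width: 0.112
```

```bash
python3 m.py .5557 -.1484 .1 -55
```

```text
t7.90 tcp [ 0.5558 -0.1485  0.1094] phi -55.3 tilt [-0.0002 -0.0001] F [ 0.1  0.6 -1.5] M [ 0.06 -0.07  0.04] w 0.112 j [  1.2  23.3 -15.4   0.  -51.3  33.5]
shift [-0.0002 -0.      0.0094] turn [ 0.0002  0.     -0.0058]
```

Down slowly to about the tooth/crown height.

Request:
jog_arm(
  moves=[
    [1, 0, 0, 0.001, 0, 0, 0],
    [1, 0, 0, 0.002, 0, 0, 0],
    [1, 0, 0, 0.003, 0, 0, 0],
    [1, 0, 0, 0.004, 0, 0, 0],
    [1, 0, 0, 0.005, 0, 0, 0],
    [1, 0, 0, 0.006, 0, 0, 0],
    [1, 0, 0, 0.006, 0, 0, 0],
    [1, 0, 0, 0.006, 0, 0, 0],
    [1, 0, 0, 0.006, 0, 0, 0],
    [1, 0, 0, 0.006, 0, 0, 0],
  ],
)

```text
time_s: 8.73
tcp_pos: [0.5558, -0.1485, 0.1036]
ee_rot: [[0.569, -0.822, 0.0], [-0.822, -0.569, -0.0], [0.0, -0.0, -1.0]]
wrist_force: [0.4, 0.8, -1.4]
gripper_width: 0.114
```

```bash
python3 m.py
```

```text
t8.73 tcp [ 0.5558 -0.1485  0.1036] phi -55.3 tilt [ 0.0001 -0.    ] F [ 0.4  0.8 -1.4] M [0.03 0.01 0.03] w 0.114 j [  1.2  23.7 -15.8   0.  -50.6  33.5]
```

No contact yet; underside ≈ 66 mm, so not on the teeth. Down to the crown.

Request:
jog_arm(
  moves=[
    [1, 0, 0, 0.001, 0, 0, 0],
    [1, 0, 0, 0.002, 0, 0, 0],
    [1, 0, 0, 0.003, 0, 0, 0],
    [1, 0, 0, 0.004, 0, 0, 0],
    [1, 0, 0, 0.0045, 0, 0, 0],
    [1, 0, 0, 0.005, 0, 0, 0],
    [1, 0, 0, 0.005, 0, 0, 0],
    [1, 0, 0, 0.005, 0, 0, 0],
    [1, 0, 0, 0.005, 0, 0, 0],
    [1, 0, 0, 0.005, 0, 0, 0],
  ],
)

```text
time_s: 9.57
tcp_pos: [0.5559, -0.1486, 0.0998]
ee_rot: [[0.569, -0.822, 0.001], [-0.822, -0.569, -0.0], [0.001, -0.0, -1.0]]
wrist_force: [-2.1, 1.5, 5.1]
gripper_width: 0.112
```

```bash
python3 m.py
```

```text
t9.57 tcp [ 0.5559 -0.1486  0.0998] phi -55.3 tilt [ 0.0006 -0.0004] F [-2.1  1.5  5.1] M [0.36 0.75 0.04] w 0.112 j [  1.2  23.9 -16.    0.  -50.   33.5]
```

Request:
jog_arm(
  moves=[
    [1, 0, 0, 0.001, 0, 0, -0.03],
    [1, 0, 0, 0.001, 0, 0, -0.06],
    [1, 0, 0, 0.001, 0, 0, -0.09],
    [1, 0, 0, 0.001, 0, 0, -0.12],
    [1, 0, 0, 0.001, 0, 0, -0.15],
    [1, 0, 0, 0.001, 0, 0, -0.18],
    [1, 0, 0, 0.001, 0, 0, -0.21],
    [1, 0, 0, 0.001, 0, 0, -0.24],
    [1, 0, 0, 0.001, 0, 0, -0.27],
    [1, 0, 0, 0.001, 0, 0, -0.27],
  ],
)

```text
time_s: 10.4
tcp_pos: [0.5573, -0.1487, 0.0997]
ee_rot: [[0.769, -0.64, 0.004], [-0.64, -0.769, -0.001], [0.004, -0.002, -1.0]]
wrist_force: [-1.3, 2.0, 7.9]
gripper_width: 0.114
```

```bash
python3 m.py
```

```text
t10.40 tcp [ 0.5573 -0.1487  0.0997] phi -39.8 tilt [ 0.004  -0.0009] F [-1.3  2.   7.9] M [ 0.36  0.43 -0.01] w 0.114 j [  1.2  24.  -16.    0.1 -49.8  49. ]
```

Request:
jog_arm(
  moves=[
    [1, 0, 0, 0, 0, 0, -0.03],
    [1, 0, 0, 0, 0, 0, -0.06],
    [1, 0, 0, 0, 0, 0, -0.09],
    [1, 0, 0, 0, 0, 0, -0.12],
    [1, 0, 0, 0, 0, 0, -0.15],
    [1, 0, 0, 0, 0, 0, -0.18],
    [1, 0, 0, 0, 0, 0, -0.21],
    [1, 0, 0, 0, 0, 0, -0.24],
    [1, 0, 0, 0, 0, 0, -0.27],
    [1, 0, 0, 0, 0, 0, -0.27],
  ],
)

```text
time_s: 11.23
tcp_pos: [0.556, -0.1485, 0.0975]
ee_rot: [[0.911, -0.413, 0.001], [-0.413, -0.911, 0.0], [0.001, -0.0, -1.0]]
wrist_force: [0.4, -0.5, -1.8]
gripper_width: 0.114
```

```bash
python3 m.py
```

```text
t11.23 tcp [ 0.556  -0.1485  0.0975] phi -24.4 tilt [0.0007 0.0001] F [ 0.4 -0.5 -1.8] M [ 0.02 -0.09 -0.01] w 0.114 j [  1.2  24.1 -16.1  -0.  -49.7  64.5]
```

Request:
jog_arm(
  moves=[
    [1, 0, 0, 0.001, 0, 0, 0],
    [1, 0, 0, 0.002, 0, 0, 0],
    [1, 0, 0, 0.003, 0, 0, 0],
    [1, 0, 0, 0.004, 0, 0, 0],
    [1, 0, 0, 0.0045, 0, 0, 0],
    [1, 0, 0, 0.0045, 0, 0, 0],
    [1, 0, 0, 0.0045, 0, 0, 0],
    [1, 0, 0, 0.0045, 0, 0, 0],
    [1, 0, 0, 0.0045, 0, 0, 0],
    [1, 0, 0, 0.0045, 0, 0, 0],
  ],
)

```text
time_s: 12.07
tcp_pos: [0.5557, -0.1485, 0.093]
ee_rot: [[0.911, -0.413, -0.0], [-0.413, -0.911, 0.0], [-0.0, 0.0, -1.0]]
wrist_force: [0.7, -0.3, -2.4]
gripper_width: 0.111
```

```bash
python3 m.py
```

```text
t12.07 tcp [ 0.5557 -0.1485  0.093 ] phi -24.4 tilt [-0.0001  0.    ] F [ 0.7 -0.3 -2.4] M [-0.12 -0.23  0.02] w 0.111 j [  1.2  24.4 -16.4  -0.  -49.2  64.4]
```

Request:
jog_arm(
  moves=[
    [1, 0, 0, 0.0005, 0, 0, 0],
    [1, 0, 0, 0.001, 0, 0, 0],
    [1, 0, 0, 0.0015, 0, 0, 0],
    [1, 0, 0, 0.0015, 0, 0, 0],
    [1, 0, 0, 0.0015, 0, 0, 0],
    [1, 0, 0, 0.0015, 0, 0, 0],
    [1, 0, 0, 0.0015, 0, 0, 0],
    [1, 0, 0, 0.0015, 0, 0, 0],
    [1, 0, 0, 0.0015, 0, 0, 0],
    [1, 0, 0, 0.0015, 0, 0, 0],
  ],
)

```text
time_s: 12.9
tcp_pos: [0.5559, -0.1486, 0.092]
ee_rot: [[0.911, -0.413, 0.0], [-0.413, -0.911, -0.0], [0.0, 0.0, -1.0]]
wrist_force: [-1.0, -0.2, 5.6]
gripper_width: 0.11
```

```bash
python3 m.py
```

```text
t12.90 tcp [ 0.5559 -0.1486  0.092 ] phi -24.4 tilt [ 0.0004 -0.0002] F [-1.  -0.2  5.6] M [0.03 0.44 0.08] w 0.110 j [  1.2  24.5 -16.5   0.  -49.   64.4]
```

Request:
jog_arm(
  moves=[
    [1, 0, 0, 0.0002, 0, 0, 0.05],
    [1, 0, 0, 0.0004, 0, 0, 0.1],
    [1, 0, 0, 0.0006, 0, 0, 0.15],
    [1, 0, 0, 0.0008, 0, 0, 0.2],
    [1, 0, 0, 0.001, 0, 0, 0.25],
    [1, 0, 0, 0.0012, 0, 0, 0.3],
    [1, 0, 0, 0.0014, 0, 0, 0.35],
    [1, 0, 0, 0.0016, 0, 0, 0.4],
    [1, 0, 0, 0.0018, 0, 0, 0.45],
    [1, 0, 0, 0.002, 0, 0, 0.5],
  ],
)

```text
time_s: 13.73
tcp_pos: [0.5564, -0.1481, 0.09]
ee_rot: [[0.599, -0.8, 0.002], [-0.8, -0.599, 0.0], [0.001, -0.002, -1.0]]
wrist_force: [-0.8, 2.2, 4.7]
gripper_width: 0.114
```

```bash
python3 m.py
```

```text
t13.73 tcp [ 0.5564 -0.1481  0.09  ] phi -53.2 tilt [0.0017 0.0004] F [-0.8  2.2  4.7] M [0.57 0.11 0.04] w 0.114 j [  1.2  24.6 -16.6  -0.  -48.7  35.7]
```

Request:
jog_arm(
  moves=[
    [1, 0, 0, 0.0002, 0, 0, 0.05],
    [1, 0, 0, 0.0004, 0, 0, 0.1],
    [1, 0, 0, 0.0007, 0, 0, 0.16],
    [1, 0, 0, 0.0009, 0, 0, 0.22],
    [1, 0, 0, 0.0012, 0, 0, 0.28],
    [1, 0, 0, 0.0014, 0, 0, 0.34],
    [1, 0, 0, 0.0017, 0, 0, 0.4],
    [1, 0, 0, 0.0019, 0, 0, 0.46],
    [1, 0, 0, 0.0022, 0, 0, 0.52],
    [1, 0, 0, 0.0024, 0, 0, 0.58],
  ],
)

```text
time_s: 14.57
tcp_pos: [0.5567, -0.1486, 0.0876]
ee_rot: [[0.063, -0.998, 0.002], [-0.998, -0.063, -0.0], [0.0, -0.002, -1.0]]
wrist_force: [-0.0, 0.2, 2.8]
gripper_width: 0.109
```

```bash
python3 m.py
```

```text
t14.57 tcp [ 0.5567 -0.1486  0.0876] phi -86.4 tilt [ 0.0023 -0.0003] F [-0.   0.2  2.8] M [ 0.03 -0.13  0.02] w 0.109 j [  1.2  24.8 -16.7   0.  -48.4   2.4]
```

Request:
jog_arm(
  moves=[
    [1, 0, 0, 0.0002, 0, 0, 0.05],
    [1, 0, 0, 0.0004, 0, 0, 0.1],
    [1, 0, 0, 0.0007, 0, 0, 0.16],
    [1, 0, 0, 0.001, 0, 0, 0.22],
    [1, 0, 0, 0.0012, 0, 0, 0.28],
    [1, 0, 0, 0.0015, 0, 0, 0.34],
    [1, 0, 0, 0.0017, 0, 0, 0.4],
    [1, 0, 0, 0.002, 0, 0, 0.46],
    [1, 0, 0, 0.0022, 0, 0, 0.52],
    [1, 0, 0, 0.0025, 0, 0, 0.58],
  ],
)

```text
time_s: 15.4
tcp_pos: [0.5566, -0.1488, 0.0851]
ee_rot: [[-0.495, -0.869, 0.002], [-0.869, 0.495, -0.001], [-0.0, -0.002, -1.0]]
wrist_force: [0.0, 0.6, 4.7]
gripper_width: 0.114
```

```bash
python3 m.py
```

```text
t15.40 tcp [ 0.5566 -0.1488  0.0851] phi -119.6 tilt [ 0.0018 -0.0006] F [0.  0.6 4.7] M [-0.15 -0.03  0.04] w 0.114 j [  1.2  25.  -16.8   0.  -48.1 -30.8]
```

Request:
jog_arm(
  moves=[
    [1, 0, 0, 0.0002, 0, 0, 0.05],
    [1, 0, 0, 0.0004, 0, 0, 0.1],
    [1, 0, 0, 0.0006, 0, 0, 0.15],
    [1, 0, 0, 0.0008, 0, 0, 0.2],
    [1, 0, 0, 0.001, 0, 0, 0.25],
    [1, 0, 0, 0.0012, 0, 0, 0.3],
    [1, 0, 0, 0.0015, 0, 0, 0.35],
    [1, 0, 0, 0.0017, 0, 0, 0.4],
    [1, 0, 0, 0.0019, 0, 0, 0.45],
    [1, 0, 0, 0.0021, 0, 0, 0.5],
  ],
)

```text
time_s: 16.23
tcp_pos: [0.5564, -0.1488, 0.083]
ee_rot: [[-0.85, -0.526, 0.001], [-0.526, 0.85, -0.001], [-0.001, -0.001, -1.0]]
wrist_force: [-0.4, -0.5, 4.7]
gripper_width: 0.113
```

```bash
python3 m.py
```

```text
t16.23 tcp [ 0.5564 -0.1488  0.083 ] phi -148.3 tilt [ 0.0014 -0.0006] F [-0.4 -0.5  4.7] M [-0.22  0.06  0.07] w 0.113 j [  1.2  25.1 -17.    0.1 -47.8 -59.4]
```

Request:
jog_arm(
  moves=[
    [1, 0, 0, 0.0001, 0, 0, 0.02],
    [1, 0, 0, 0.0002, 0, 0, 0.04],
    [1, 0, 0, 0.0003, 0, 0, 0.06],
    [1, 0, 0, 0.0004, 0, 0, 0.08],
    [1, 0, 0, 0.0004, 0, 0, 0.1],
    [1, 0, 0, 0.0005, 0, 0, 0.12],
    [1, 0, 0, 0.0006, 0, 0, 0.14],
    [1, 0, 0, 0.0007, 0, 0, 0.16],
    [1, 0, 0, 0.0008, 0, 0, 0.18],
    [1, 0, 0, 0.0009, 0, 0, 0.2],
  ],
)

```text
time_s: 17.07
tcp_pos: [0.5561, -0.1484, 0.0818]
ee_rot: [[-0.938, -0.347, 0.001], [-0.347, 0.938, 0.0], [-0.001, -0.0, -1.0]]
wrist_force: [1.1, -0.1, 5.1]
gripper_width: 0.112
```

```bash
python3 m.py
```

```text
t17.07 tcp [ 0.5561 -0.1484  0.0818] phi -159.7 tilt [0.0008 0.0001] F [ 1.1 -0.1  5.1] M [ 0.05 -0.36  0.09] w 0.112 j [  1.2  25.2 -17.1  -0.  -47.7 -70.9]
```

Request:
jog_arm(
  moves=[
    [1, 0, 0, 0.0001, 0, 0, 0.015],
    [1, 0, 0, 0.0001, 0, 0, 0.03],
    [1, 0, 0, 0.0002, 0, 0, 0.045],
    [1, 0, 0, 0.0002, 0, 0, 0.06],
    [1, 0, 0, 0.0003, 0, 0, 0.075],
    [1, 0, 0, 0.0003, 0, 0, 0.09],
    [1, 0, 0, 0.0004, 0, 0, 0.105],
    [1, 0, 0, 0.0004, 0, 0, 0.12],
    [1, 0, 0, 0.0004, 0, 0, 0.135],
    [1, 0, 0, 0.0004, 0, 0, 0.15],
  ],
)

```text
time_s: 17.9
tcp_pos: [0.5561, -0.1484, 0.0815]
ee_rot: [[-0.979, -0.203, 0.001], [-0.203, 0.979, 0.0], [-0.001, -0.0, -1.0]]
wrist_force: [0.5, -0.2, 4.8]
gripper_width: 0.11
```

```bash
python3 m.py
```

```text
t17.90 tcp [ 0.5561 -0.1484  0.0815] phi -168.3 tilt [0.0009 0.    ] F [ 0.5 -0.2  4.8] M [ 0.04 -0.24  0.08] w 0.110 j [  1.2  25.2 -17.1  -0.  -47.7 -79.5]
```

Request:
jog_arm(
  moves=[
    [1, 0, 0, 0, 0, 0, 0.015],
    [1, 0, 0, 0, 0, 0, 0.03],
    [1, 0, 0, 0, 0, 0, 0.045],
    [1, 0, 0, 0.0001, 0, 0, 0.06],
    [1, 0, 0, 0.0001, 0, 0, 0.075],
    [1, 0, 0, 0.0001, 0, 0, 0.09],
    [1, 0, 0, 0.0001, 0, 0, 0.105],
    [1, 0, 0, 0.0002, 0, 0, 0.12],
    [1, 0, 0, 0.0002, 0, 0, 0.135],
    [1, 0, 0, 0.0002, 0, 0, 0.15],
  ],
)

```text
time_s: 18.73
tcp_pos: [0.5562, -0.1484, 0.0814]
ee_rot: [[-0.999, -0.054, 0.001], [-0.054, 0.999, -0.0], [-0.001, -0.0, -1.0]]
wrist_force: [0.2, 0.8, 5.5]
gripper_width: 0.113
```

```bash
python3 m.py
```

```text
t18.73 tcp [ 0.5562 -0.1484  0.0814] phi -176.9 tilt [ 0.001  -0.0001] F [0.2 0.8 5.5] M [-0.01 -0.29  0.06] w 0.113 j [  1.2  25.2 -17.1   0.  -47.7 -88.1]
```

Request:
jog_arm(
  moves=[
    [1, 0, 0, 0, 0, 0, 0.015],
    [1, 0, 0, 0, 0, 0, 0.03],
    [1, 0, 0, 0, 0, 0, 0.045],
    [1, 0, 0, 0, 0, 0, 0.06],
    [1, 0, 0, 0, 0, 0, 0.075],
    [1, 0, 0, 0, 0, 0, 0.09],
    [1, 0, 0, 0, 0, 0, 0.105],
    [1, 0, 0, 0, 0, 0, 0.12],
    [1, 0, 0, 0, 0, 0, 0.12],
    [1, 0, 0, 0, 0, 0, 0.12],
  ],
)

```text
time_s: 19.57
tcp_pos: [0.5561, -0.1485, 0.0812]
ee_rot: [[-0.998, 0.065, 0.001], [0.065, 0.998, -0.0], [-0.001, -0.0, -1.0]]
wrist_force: [0.7, 0.2, 6.1]
gripper_width: 0.115
```

```bash
python3 m.py
```

```text
t19.57 tcp [ 0.5561 -0.1485  0.0812] phi 176.3 tilt [ 0.0007 -0.0001] F [0.7 0.2 6.1] M [-0.05 -0.36  0.07] w 0.115 j [  1.2  25.2 -17.1   0.  -47.7 -94.9]
```

Request:
jog_arm(
  moves=[
    [1, 0, 0, 0, 0, 0, 0.01],
    [1, 0, 0, 0, 0, 0, 0.02],
    [1, 0, 0, 0, 0, 0, 0.03],
    [1, 0, 0, 0, 0, 0, 0.04],
    [1, 0, 0, 0, 0, 0, 0.05],
    [1, 0, 0, 0, 0, 0, 0.06],
    [1, 0, 0, 0, 0, 0, 0.07],
    [1, 0, 0, 0, 0, 0, 0.08],
    [1, 0, 0, 0, 0, 0, 0.09],
    [1, 0, 0, 0, 0, 0, 0.1],
  ],
)

```text
time_s: 20.4
tcp_pos: [0.5555, -0.1486, 0.0812]
ee_rot: [[-0.986, 0.164, -0.001], [0.164, 0.986, -0.0], [0.001, -0.0, -1.0]]
wrist_force: [-0.8, 0.8, 6.4]
gripper_width: 0.11
```

```bash
python3 m.py
```

```text
t20.40 tcp [ 0.5555 -0.1486  0.0812] phi 170.5 tilt [-0.0007 -0.0002] F [-0.8  0.8  6.4] M [-0.2   0.07  0.22] w 0.110 j [   1.2   25.2  -17.1    0.   -47.7 -100.6]
```

Request:
jog_arm(
  moves=[
    [1, 0, 0, 0, 0, 0, 0.005],
    [1, 0, 0, 0, 0, 0, 0.01],
    [1, 0, 0, 0, 0, 0, 0.015],
    [1, 0, 0, 0, 0, 0, 0.02],
    [1, 0, 0, 0, 0, 0, 0.02],
    [1, 0, 0, 0, 0, 0, 0.02],
    [1, 0, 0, 0, 0, 0, 0.02],
    [1, 0, 0, 0, 0, 0, 0.02],
    [1, 0, 0, 0, 0, 0, 0.02],
    [1, 0, 0, 0, 0, 0, 0.02],
  ],
)

```text
time_s: 21.23
tcp_pos: [0.5553, -0.1486, 0.0812]
ee_rot: [[-0.983, 0.184, -0.001], [0.184, 0.983, -0.0], [0.001, -0.0, -1.0]]
wrist_force: [0.2, -1.0, 5.5]
gripper_width: 0.115
```

```bash
python3 m.py
```

```text
t21.23 tcp [ 0.5553 -0.1486  0.0812] phi 169.4 tilt [-0.0011 -0.0002] F [ 0.2 -1.   5.5] M [-0.14  0.1   0.17] w 0.115 j [   1.2   25.2  -17.1    0.   -47.7 -101.8]
```

Request:
jog_arm(
  moves=[
    [1, 0, 0, 0, 0, 0, 0.005],
    [1, 0, 0, 0, 0, 0, 0.01],
    [1, 0, 0, 0, 0, 0, 0.015],
    [1, 0, 0, 0, 0, 0, 0.02],
    [1, 0, 0, 0, 0, 0, 0.025],
    [1, 0, 0, 0, 0, 0, 0.03],
    [1, 0, 0, 0, 0, 0, 0.035],
    [1, 0, 0, 0, 0, 0, 0.04],
    [1, 0, 0, 0, 0, 0, 0.04],
    [1, 0, 0, 0, 0, 0, 0.04],
  ],
)

```text
time_s: 22.07
tcp_pos: [0.5551, -0.1486, 0.0812]
ee_rot: [[-0.975, 0.222, -0.002], [0.222, 0.975, -0.0], [0.001, -0.001, -1.0]]
wrist_force: [-0.8, -0.3, 6.1]
gripper_width: 0.107
```

```bash
python3 m.py
```

```text
t22.07 tcp [ 0.5551 -0.1486  0.0812] phi 167.2 tilt [-0.0016 -0.0003] F [-0.8 -0.3  6.1] M [-0.14  0.1   0.34] w 0.107 j [   1.2   25.2  -17.1    0.   -47.7 -104. ]
```

Request:
jog_arm(
  moves=[
    [1, 0, 0, -0.0005, 0, 0, 0],
    [1, 0, 0, -0.001, 0, 0, 0],
    [0, 0, 0, -0.0012, 0, 0, 0],
    [-0.3, 0, 0, -0.0015, 0, 0, 0],
    [-0.3, 0, 0, -0.0015, 0, 0, 0],
    [-0.3, 0, 0, -0.0015, 0, 0, 0],
    [-0.3, 0, 0, -0.0015, 0, 0, 0],
    [-0.3, 0, 0, -0.0015, 0, 0, 0],
    [-0.3, 0, 0, -0.0015, 0, 0, 0],
    [-0.3, 0, 0, -0.0015, 0, 0, 0],
  ],
)

```text
time_s: 22.9
tcp_pos: [0.5557, -0.1485, 0.0826]
ee_rot: [[-0.975, 0.222, 0.0], [0.222, 0.975, 0.0], [-0.0, 0.0, -1.0]]
wrist_force: [0.6, 0.3, 0.2]
gripper_width: 0.611
```

```bash
python3 m.py
```

```text
t22.90 tcp [ 0.5557 -0.1485  0.0826] phi 167.1 tilt [0.     0.0001] F [0.6 0.3 0.2] M [-0.   -0.15  0.03] w 0.611 j [   1.2   25.1  -17.    -0.   -47.9 -104. ]
```

Released. Lift, then back off toward the robot to look.

Request:
jog_arm(
  moves=[
    [-0.3, 0, 0, -0.01, 0, 0, 0],
    [-0.3, 0, 0, -0.03, 0, 0, 0],
    [-0.3, 0, 0, -0.06, 0, 0, 0],
    [-0.3, 0, 0, -0.09, 0, 0, 0],
    [-0.3, 0, 0, -0.12, 0, 0, 0],
    [-0.3, 0.04, 0, -0.14, 0, 0, 0],
    [-0.3, 0.08, 0, -0.14, 0, 0, 0],
    [-0.3, 0.11, 0, -0.14, 0, 0, 0],
    [-0.3, 0.14, 0, -0.14, 0, 0, 0],
    [-0.3, 0.16, 0, -0.14, 0, 0, 0],
  ],
)

```text
time_s: 23.73
tcp_pos: [0.3969, -0.1127, 0.2234]
ee_rot: [[-0.975, 0.223, 0.001], [0.223, 0.975, 0.001], [-0.001, 0.001, -1.0]]
wrist_force: [0.1, 0.8, 0.8]
gripper_width: 0.652
```

```bash
python3 m.py
python3 - <<'E'
from h import *; from station import *
for n,r in(("scene",(150,130,120,90)),("top",(230,160,120,90))):
    c=capture(n);pickle.dump(c,open(n+"6.pkl","wb"));crop(c,*r,6,f"pics/{n}6.png");cv2.imwrite(f"pics/{n}6full.png",c["frame"][:,:,::-1])
E
```

```text
t23.73 tcp [ 0.3969 -0.1127  0.2234] phi 167.1 tilt [0.0009 0.0005] F [0.1 0.8 0.8] M [ 0.05 -0.12 -0.  ] w 0.652 j [   6.9    0.7  -27.    -0.   -62.3 -109.8]
```

View pics/scene6.png

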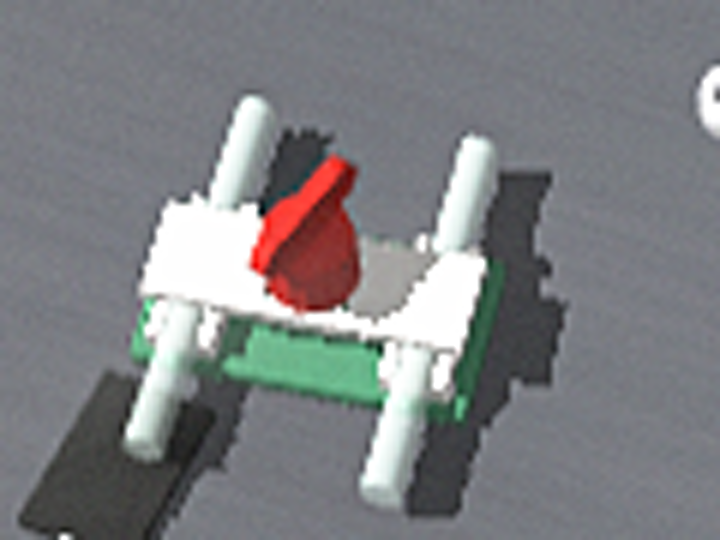

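View pics/top6full.png

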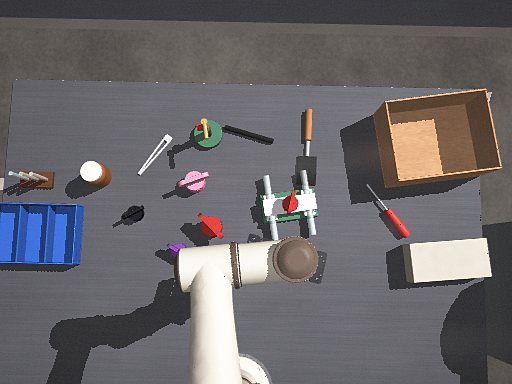

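View pics/top6.png

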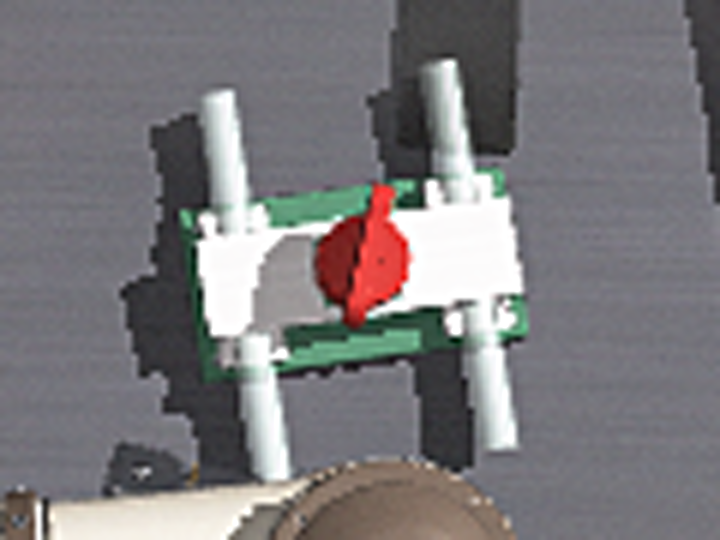

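Run:
```python
from h import *
S=pickle.load(open("scene6.pkl","rb"));T=pickle.load(open("top6.pkl","rb"))
P=lambda x,y,u,v,k:((x+.5)/k-.5+u,(y+.5)/k-.5+v)
t=lambda x,y:P(x,y,230,160,6); s=lambda x,y:P(x,y,150,130,6)
a,b=onz(T,*t(384,190),.104),onz(T,*t(354,316),.104);print("blade mid top-view",(a+b)/2,np.linalg.norm(a-b))
print("tri ends",tri([T,S],[t(384,190),s(262,265)]),tri([T,S],[t(354,316),s(343,163)]))
# scale of bar top edges / heights: outer corners
S0=pickle.load(open("scene0.pkl","rb"));T0=pickle.load(open("top0.pkl","rb"))
def wh(c,r):
    f=c["frame"].astype(int);m=((f.min(2)>235)).astype(np.uint8);x,y,w,h=r
    k=np.zeros_like(m);k[y:y+h,x:x+w]=m[y:y+h,x:x+w];ys,xs=np.nonzero(k);return len(xs),xs.min(),xs.max(),ys.min(),ys.max()
for c in(S0,S):print("S",wh(c,(170,155,70,50)))
d=cv2.absdiff(S0["frame"],S["frame"])[130:220,150:270]
cv2.imwrite("pics/diff.png",cv2.resize(np.vstack([S0["frame"][150:215,165:245,::-1],S["frame"][150:215,165:245,::-1]]),None,fx=4.5,fy=4.5,interpolation=cv2.INTER_NEAREST))
```

```text
blade mid top-view [ 0.55589033 -0.14701339  0.104     ] 0.0630123275723355
tri ends [ 0.58802336 -0.1549044   0.09474068] [ 0.52575129 -0.1411704   0.10051214]
S (958, np.int64(171), np.int64(230), np.int64(155), np.int64(204))
S (697, np.int64(171), np.int64(230), np.int64(155), np.int64(204))
```

View pics/diff.png

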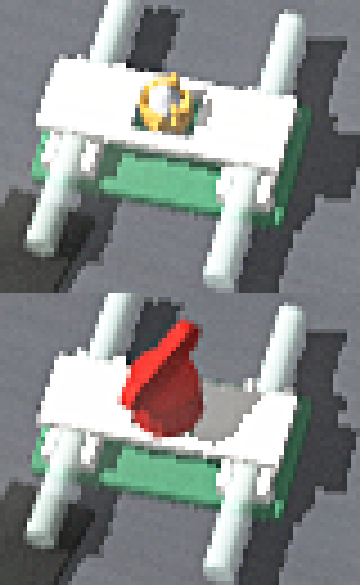

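```bash
python3 -c "
from station import *
s=sense();print(s['time_s'],s['wrist_force'],s['joint_velocities'].round(2));print(finish_job())"
```

```text
23.8333 [ 0.00286778 -0.56688267 -0.48547621] [-0.7   3.56  4.37  1.22  1.74  0.73]
the job is handed in; nothing more can be done
None
```

The smaller red wing nut is run down on the clamp stud, snug and released. I handed the job in at about 23.8 s of the 72 s allowed; it returned no verdict.

- **Thread start:** I gripped the blade and set the nut on the crown with a push of about 7–9 N. I turned it counter-clockwise about 31 deg until it dropped. The push force vanished and the underside came to about 55 mm, with the bar still up.
- **Tightening:** I ran it clockwise about 168 deg, feeding down with the thread. It stopped at an underside height of about 44 mm, with the torque rising to 0.34 N m, inside the 0.2–0.4 snug range. The wrist force never went above about 10 N at any reading.
- **Final pictures:** The nut is upright on the stud, with the blade middle at about (0.556, -0.147) against a stud estimate of (0.556, -0.148). The bar looks lower. The other things that I could see are where they were; the arm hid the collar from the top camera.

**Checks that disagreed or were weak:**
- Triangulating the blade ends from hand-picked pixels gave 95 and 101 mm, where the blade top should be at 104 mm. I relied instead on the finger height and the torque for the final depth.
- The bar height itself was only seen as a shift of a pixel or two, not measured. My white-pixel extents of the bar did not change, because they hit the edges of the search window.
- The arm was clear of everything but still settling, at under 5 deg/s, when I handed in.

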